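# Lay a turned handle in the cradle and hold a hardness probe on its band

## Robot

A 7-joint arm with a two-finger parallel gripper is mounted at the origin on the work surface. World frame = base frame: x ahead of the robot, y to its left, z up, the work surface at z = 0. Lengths are in m, angles in rad, forces in N, time in s.
With the tool pointing down it reaches from about 0.4 to 0.875 m from the base axis. Payload 19.3 kg.
Tool frame: the origin (TCP) lies at the very end of the fingers, on their centre line; the grasp point (between the pads) lies 19 mm behind it; z points along the fingers, y is the line along which they close (so a half turn about z gives the same grasp; the last joint's range is limited). The gripper opens to 85 mm and grips with 20 to 120 N. Pads are 22 mm wide; open, the fingers measure 114 mm over their backs; the gripper's body (76 mm by 85 mm) begins 54 mm behind the grasp point. The pads swing forward as they close: fully open they stand 13 mm farther back than shut.
Start: joints at [-1.173, 0.521, -0.036, 1.599, 0.021, 1.021, -0.113], TCP at [0.282, 0.558, 0.201] pointing down, gripper open.
Joint ranges: [-2.91, 2.91], [-0.3, 2.13], [-1.5, 1.42], [0.17, 2.43], [-1.26, 4.41], [0.16, 1.93], [-2.52, 2.52]. Speed limits (rad/s): [1.89, 1.89, 2.39, 2.39, 3.01, 3.01, 3.01].

## Interface

Orientations are given as [roll, pitch, yaw] about the fixed x, y, z axes, in that order (R = Rz(yaw) Ry(pitch) Rx(roll)).
In Python, from workcell import bot gives the robot as it stands.
- The arm moves only by the tool jog_arm, never from a script. Its argument "motion" is a list of rows, each a list of 5 numbers: the shift along the tool's x, y, z scaled (see below), then the turn about the tool's z scaled (see below), then the opening, from 0 (shut) to 1 (fully open). A call has 1 to 12 rows; each row shifts and turns the commanded pose from where the row before left it, along the tool's axes as they then stand; what a row does not reach is not made up. The controller multiplies each number of a shift by 30 mm and each number of a turn by 0.08 rad. A row lasts 1/10 s, in which the tool goes at most 50 mm and 8.59 degrees, less where a joint would pass 70% of its speed; a pose out of reach is approached as far as the arm can. A call with a number of a shift or a turn outside -1 to 1 is refused whole. A call with a gripper value outside its range is refused whole. The fingers move at their own pace and stop on an object; "newtons" is the grip in N (left out, the last holds). Time passes only in rows, so rows that do not move let the fingers close. It gives the time, the measured TCP pose, the force, the opening and the grip force at its end, in the units of the state.
- bot.observe(): the state, without advancing time (a new reading comes with each control period).
- bot.grab_frame(name): name is "scene" or "side" or "wrist"; returns a dict with "pixels" (480x640x3 uint8, red, green, blue), "fovy" (degrees; the focal length in pixels is half the picture's height over the tangent of half this angle, whatever the lens; pixels are square), "cx", "cy" (the principal point, pixels), "rvec" (rotation vector, rad) and "tvec" (3), from world to camera coordinates, as OpenCV has them; the wrist camera has in their place "mount" (4x4, takes a point from camera to tool coordinates, whose origin is the TCP and whose axes are the flange's). Camera axes: x right, y down, z forward; pixel columns grow to the right and rows downward; lengths in m; the calibration is good to about 2 mm. A picture is of the moment at which its call begins: read the wrist's pose just before it. There is no depth.
- bot.job_done(): hands the job in; it is judged then, once.
The state is a dict: "clock": time; "qpos": joint angles; "qd": joint speeds; "joint_efforts": joint torques, N m; "position": TCP position; "tool_rot": TCP orientation; "force": force on the tool from outside, world axes, zero at the start; "moment": the same for the moment, N m; "grip_width": finger opening in m; "finger_force": force on a finger pad.
Only numpy, scipy, OpenCV 4.12 (cv2) and the standard library are available. Lean on these libraries where they do the work, as an engineer would, in place of code of your own. Each camera call takes 0.05 s, during which the arm holds its last target. There are 200 camera calls.

## Task

Lay the upright turned wooden handle on its side in the blue cork-lined cradle, centred, either way round, and let go of it. Then take the yellow spring probe from its wooden stand and, holding it upright with its red tip on the top of the handle in the middle of the black band, press gently until the plunger is about half way in. Finish while still holding the probe there, steady; leave the mallet, glue bottle and tin alone and never press hard.

Things in the scene. Friction and masses are not known exactly. Their poses are not given: they have to be found in the camera images.
- handle: Turned beech handle, a smooth cylinder 44 mm in diameter, 150 mm long, 0.17 kg, at first standing upright on the bench. Origin at the centre of its plain foot face; z along its axis towards the brass-ferruled end (ferrule no thicker than the wood, last 15 mm). A black band 14 mm wide runs round it, its middle 55 mm from the foot.
- handle_mid (a point): Point on the handle's axis half way along it, 75 mm from either end; axes as handle.
- band (a point): Point on the handle's axis at the middle of the black band, 22 mm under the wood's surface; axes as handle. Being a ring, the band looks the same however the handle is rolled.
- cradle: Fixed blue cradle, turned up to 0.35 rad: base 100 (x) by 150 mm (y), 14 mm thick, with two cork-lined V-blocks, 66 mm wide along x, 18 mm thick, centred at y = -52 and +52 mm, 90 degree V open upwards, highest edges 71 mm above the bench; the 86 mm gap between them is free down to the base. Origin at the centre of its underside; z up; the handle lies along its y.
- cradle_axis (a point): Where the middle of the handle's axis belongs when it lies in the cradle: above the cradle's centre, 75 mm above the bench; axes as cradle (y along the lying handle).
- stand: Fixed dark wooden stand, 90 x 90 mm and 75 mm high, with a round 28 mm hole in its top plate (15 mm thick, hollow beneath) in which the probe hangs tip down. Origin at the centre of its underside; z up.
- probe: Round spring probe, 121 mm long, 0.22 kg, hanging upright in the stand. Origin on its axis at the underside of the steel flange (38 mm diameter, 6 mm thick), z along the axis away from the tip. Yellow grip, 30 mm diameter, from z = 6 to 66 mm (top end); below the flange a 22 mm barrel whose tapered nose ends at z = -40 mm, and the red plunger reaches to z = -55 mm.
- probe_tip (a point): The very end of the red plunger (5 mm radius, rounded), 55 mm below the probe's origin when it is out; moves with the plunger.
- plunger (a joint): How far the red plunger is pushed into the probe, in m: 0 fully out, 0.012 fully in (hard stop). Its spring pushes back with about 1.4 N at 0, 3.5 N half way in (0.006) and 5.6 N at 0.012.
- mallet: Bystander: wooden mallet lying on the bench, head 120 x 75 x 60 mm, with a round handle; about 0.24 m long in all; origin under the head, on the bench.
- glue: Bystander: white glue bottle with orange cap, 54 mm in diameter, 120 mm high, standing; origin at the centre of its foot.
- tin: Bystander: small green tin, 68 mm in diameter, 60 mm high, standing; origin at the centre of its foot.
Mind the look-alikes: they are no part of the job. There is more than one size of the probe; the job needs the larger. What is shaped like the handle but green is not meant.

How it is judged:
By the outcome, as a careful person would: the job done as asked, in the order asked, and still so for the second after the job is handed in, while the arm keeps its last pose, push and grip.
It also fails if it takes over 58 s, if anything falls off the work surface, if the arm or the gripper's body presses on something with over 40 N, if the wrist force passes 120 N, or if a joint passes its speed limit or range.

## Working session

There is one attempt and no reset: what is moved stays moved. The work goes in short steps, Python scripts to look and compute and a tool call to move; the robot and the scene stay as the last step left them, time stands still between calls to the robot, and variables do not carry over. Pictures are saved under pics/ and viewed, at most 10 in all, crops included, and the job is handed in when it is done.

Besides the shell and the picture viewer there is one more tool, called after "Call:" as a command line: name --pt "numbers of a row" for each row, then --argument value for the rest. jog_arm: Moves the arm, as the interface text tells. Shifts and turns lie within -1 to 1; 1 stands for 30 mm of shift or 0.08 rad of turn. Its arguments: {"type":"object","properties":{"motion":{"type":"array","items":{"type":"array","items":{"type":"number"}}},"newtons":{"type":"number"}},"required":["motion"]}

```bash
mkdir -p pics
cat > h.py <<'E'
from workcell import bot
import numpy as np, cv2, pickle
from scipy.spatial.transform import Rotation as R
def grab(n,fn):
    s=bot.observe(); f=bot.grab_frame(n); f['state']=s
    pickle.dump(f,open(f'pics/{fn}.pkl','wb')); cv2.imwrite(f'pics/{fn}.png',f['pixels'][:,:,::-1]); return f
def ld(fn): return pickle.load(open(f'pics/{fn}.pkl','rb'))
def cam(f):
    fl=240/np.tan(np.radians(f['fovy'])/2)
    if 'mount' in f:
        M=np.array(f['mount']); s=f['state']; T=np.eye(4); T[:3,:3]=R.from_euler('xyz',s['tool_rot']).as_matrix(); T[:3,3]=s['position']
        C=T@M; return fl,C[:3,:3],C[:3,3]
    Rm=cv2.Rodrigues(np.array(f['rvec'],float))[0]; return fl,Rm.T,-Rm.T@np.array(f['tvec']).ravel()
def ray(f,u,v):
    fl,Rm,c=cam(f); d=Rm@np.array([(u-f['cx'])/fl,(v-f['cy'])/fl,1]); return c,d
def at(f,u,v,z):
    c,d=ray(f,u,v); return c+d*(z-c[2])/d[2]
def proj(f,p):
    fl,Rm,c=cam(f); q=Rm.T@(np.array(p)-c); return np.array([f['cx']+fl*q[0]/q[2],f['cy']+fl*q[1]/q[2]])
E
python3 - <<'E'
from h import *
np.set_printoptions(precision=4,suppress=True)
a=grab('scene','s1');b=grab('side','d1')
for f in(a,b): print(f['fovy'],f['cx'],f['cy'],cam(f)[2])
print(bot.observe())
E
```

```text
49.38622866615145 324.84475972773186 233.70161263919186 [1.1793 0.6245 0.6859]
47.18228223607706 316.5802663416887 238.27436295434086 [ 0.2402 -0.6754  0.9708]
{'clock': 0.1, 'qpos': array([-1.1732,  0.522 , -0.0363,  1.5999,  0.0212,  1.0211, -0.1128]), 'qd': array([-0.0009, -0.0005,  0.0018, -0.0017,  0.0023, -0.    ,  0.0001]), 'joint_efforts': array([  0.0044, -92.849 ,   1.9843, -37.0531,   0.0182,   0.0054,
        -0.0001]), 'position': array([0.2817, 0.5576, 0.201 ]), 'tool_rot': array([-3.1406,  0.0001,  2.6738]), 'force': array([0.1719, 0.4245, 0.0204]), 'moment': array([ 0.0242, -0.0318,  0.0065]), 'finger_force': 0.0, 'grip_width': 0.08510295200419377}
```

View pics/s1.png

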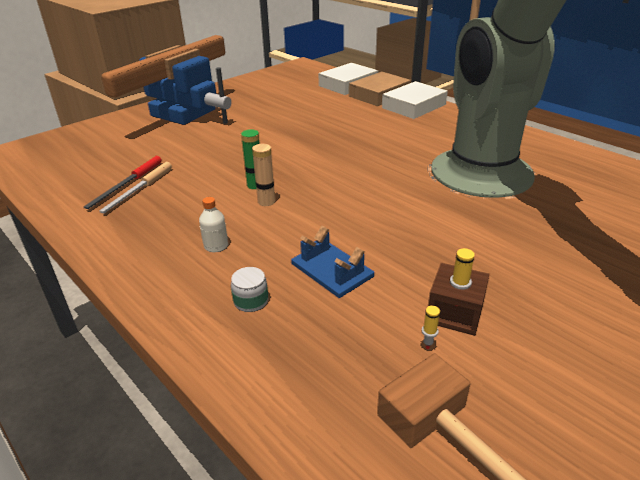

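View pics/d1.png

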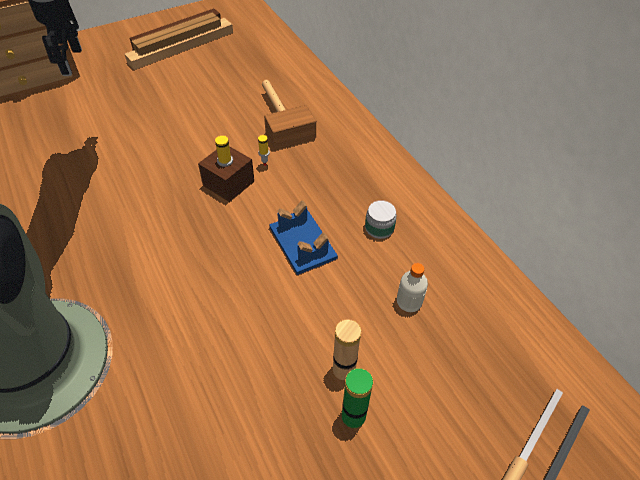

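The scene view shows the wooden handle standing at (263,150–203), foot down because the band is low, with the green look-alike just behind it. The cradle is at (333,268), the stand with the large probe at (464,255), and the small probe on the bench at (431,330). The side view agrees: handle top (348,328), cradle (303,240), probe top (222,141).

Run:
```python
from h import *
np.set_printoptions(precision=4,suppress=True)
a=ld('s1');b=ld('d1')
for n,f,u,v,z in [('handle',a,263,150,.15),('handle',b,348,328,.15),('green',a,251,134,.15),('green',b,359,377,.15),('probe',a,465,253,.141),('probe',b,222,140,.141),('glue cap',a,209,202,.12),('glue cap',b,417,268,.12),('tin',a,249,277,.06),('tin',b,381,209,.06),
 ('cr L',a,291,267,.014),('cr F',a,341,291,.014),('cr R',a,374,270,.014),('cr',b,270,229,.014),('cr',b,298,272,.014),('cr',b,337,255,.014),('stand',a,433,293,.075),('stand',a,489,269,.075)]:
    print(n,u,v,at(f,u,v,z))
def crop(f,x,y,w,h,k): return cv2.resize(f['pixels'][y:y+h,x:x+w,::-1],None,fx=k,fy=k,interpolation=cv2.INTER_CUBIC)
cv2.imwrite('pics/c1.png',np.hstack([crop(a,230,120,100,150,4),crop(b,260,190,100,150,4)]))
```

```text
handle 263 150 [ 0.5233 -0.2779  0.15  ]
handle 348 328 [ 0.5172 -0.2918  0.15  ]
green 251 134 [ 0.4885 -0.3696  0.15  ]
green 359 377 [ 0.4872 -0.3767  0.15  ]
probe 465 253 [0.5172 0.2705 0.141 ]
probe 222 140 [0.5163 0.2656 0.141 ]
glue cap 209 202 [ 0.7178 -0.216   0.12  ]
glue cap 417 268 [ 0.7101 -0.2283  0.12  ]
tin 249 277 [ 0.7665 -0.0238  0.06  ]
tin 381 209 [ 0.7667 -0.025   0.06  ]
cr L 291 267 [ 0.6552 -0.0361  0.014 ]
cr F 341 291 [0.635  0.0886 0.014 ]
cr R 374 270 [0.5416 0.0906 0.014 ]
cr 270 229 [0.5378 0.0758 0.014 ]
cr 298 272 [ 0.5386 -0.0606  0.014 ]
cr 337 255 [ 0.6347 -0.0606  0.014 ]
stand 433 293 [0.5741 0.254  0.075 ]
stand 489 269 [0.4472 0.2864 0.075 ]
```

View pics/c1.png

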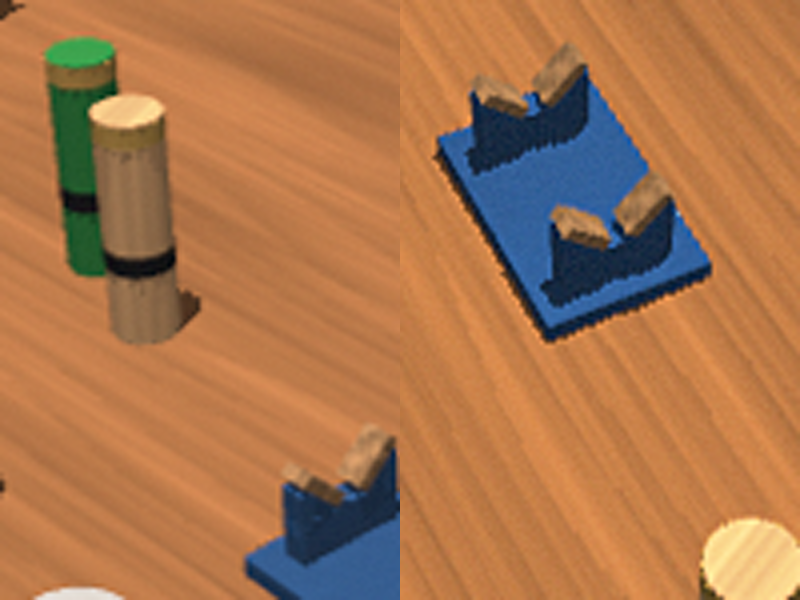

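The crop shows ferrule up, foot down, and gives finer pixels. Handle top is (261.8,148) in scene and about (348,329) in side. The cradle base's top corners in side are (269.5,225), (297,270.5) and (337.5,256.8).

Run:
```python
from h import *
np.set_printoptions(precision=4,suppress=True)
a=ld('s1');b=ld('d1')
print(at(a,261.8,148,.15),at(b,348,329,.15),at(a,266.5,202,0))
A,B,C=[at(b,*p,.014) for p in((269.5,225),(297,270.5),(337.5,256.8))]
print(A,B,C,np.linalg.norm(A-B),np.linalg.norm(B-C),(A+C)/2)
d=A-B; print('y dir',np.arctan2(d[1],d[0])); d=C-B; print('x dir',np.arctan2(d[1],d[0])); print('corner scene L',at(a,291.7,261.5,.014))
cr=lambda f,x,y,w,h,k: cv2.resize(f['pixels'][y:y+h,x:x+w,::-1],None,fx=k,fy=k,interpolation=cv2.INTER_CUBIC)
```

```text
[ 0.5187 -0.2883  0.15  ] [ 0.5162 -0.2935  0.15  ] [ 0.5174 -0.2911  0.    ]
[0.5419 0.0871 0.014 ] [ 0.5385 -0.0561  0.014 ] [ 0.6332 -0.0654  0.014 ] 0.1432736377704088 0.09510733737799068 [0.5875 0.0109 0.014 ]
y dir 1.547140336305328
x dir -0.09782258870372212
corner scene L [ 0.6422 -0.049   0.014 ]
```

Call:
jog_arm --pt "0 0 -0.25 1 1" --pt "0 0 -0.25 1 1" --pt "0 0 -0.25 1 1" --pt "0 0 -0.25 1 1" --pt "0 0 -0.25 1 1" --pt "0 0 -0.25 1 1" --pt "0 0 -0.25 1 1" --pt "0 0 -0.25 1 1" --pt "0 0 -0.25 1 1" --pt "0 0 -0.25 1 1" --pt "0 0 -0.25 1 1" --pt "0 0 -0.25 1 1"

```text
clock: 1.3
position: [0.2817, 0.5577, 0.2915]
tool_rot: [-3.141, 0.001, 1.71]
force: [0.0, 0.1, 0.6]
grip_width: 0.0854
finger_force: 0.0
```

```bash
cat >> h.py <<'E'
def go(x,y,z,yaw=None):
    s=bot.observe(); M=R.from_euler('xyz',s['tool_rot']).as_matrix()
    d=M.T@(np.array([x,y,z])-s['position'])/.03
    t=0 if yaw is None else -((yaw-s['tool_rot'][2]+np.pi/2)%np.pi-np.pi/2)/.08
    print('delta units',d.round(2),'turn',round(t,2),'pos',s['position'].round(4),'rot',s['tool_rot'].round(3),'t',s['clock'],'F',s['force'].round(1),'w',round(s['grip_width'],4))
E
python3 -c "
from h import *
go(.52,.13,.3,np.pi/2)"
```

```text
delta units [-15.22   5.88  -0.28] turn 1.75 pos [0.2817 0.5577 0.2915] rot [-3.141e+00  1.000e-03  1.710e+00] t 1.3 F [0.  0.1 0.6] w 0.0854
```

Call:
jog_arm --pt "0 0 0 0.9 1" --pt "0 0 0 0.85 1" --pt "-1 0.8 0 0 1" --pt "-1 0.8 0 0 1" --pt "-1 0.8 0 0 1" --pt "-1 0.8 0 0 1" --pt "-1 0.8 0 0 1" --pt "-1 0.8 0 0 1" --pt "-1 0.8 0 0 1" --pt "-1 0.8 0 0 1" --pt "-1 0.8 0 0 1" --pt "-1 0.8 0 0 1"

```text
clock: 2.5
position: [0.5234, 0.2572, 0.2913]
tool_rot: [-3.141, 0.0, 1.574]
force: [0.8, 0.8, -0.2]
grip_width: 0.0853
finger_force: 0.0
```

Call:
jog_arm --pt "-1 0 0 0 1" --pt "-1 0 0 0 1" --pt "-1 0 0 0 1" --pt "-1 0 0 0 1" --pt "0 0 0 0 1"

```text
clock: 3.0
position: [0.5232, 0.1344, 0.2917]
tool_rot: [3.141, 0.001, 1.569]
force: [0.8, 0.9, 0.2]
grip_width: 0.0854
finger_force: 0.0
```

```bash
python3 -c "
from h import *
go(.52,.13,.3,np.pi/2)
f=grab('wrist','w1'); print(cam(f))"
```

```text
delta units [-0.15 -0.11 -0.28] turn -0.02 pos [0.5232 0.1344 0.2917] rot [3.141e+00 1.000e-03 1.569e+00] t 3.0 F [0.8 0.9 0.2] w 0.0854
(np.float64(360.68068198863637), array([[ 9.99996163e-01, -2.68535704e-03,  6.80852022e-04],
       [-2.40894892e-03, -9.64249718e-01, -2.64984297e-01],
       [ 1.36808882e-03,  2.64981640e-01, -9.64252487e-01]]), array([0.52263718, 0.20222942, 0.46418479]))
```

View pics/w1.png

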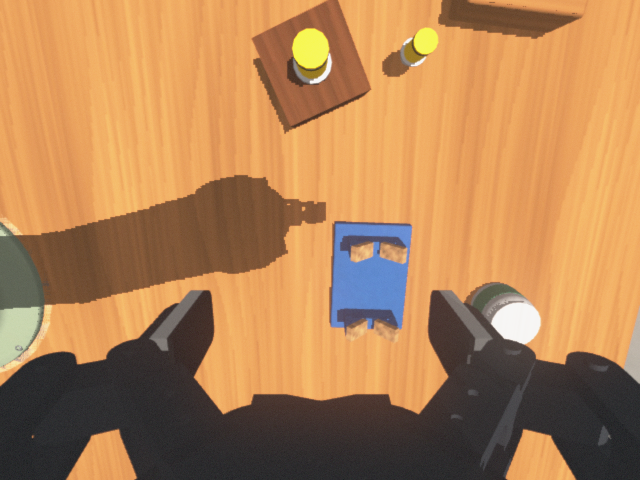

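The wrist view shows the cradle base's top face with corners near (335,222), (411,224) and (331,327), and the probe's grip top at (311,49).

Run:
```python
from h import *
np.set_printoptions(precision=4,suppress=True)
f=ld('w1')
q=[at(f,*p,.014) for p in((335,223),(411,225),(331.5,326.5),(404,328))]
for p in q: print(p)
print('center',(q[1]+q[2])/2,(q[0]+q[3])/2,'sizes',np.linalg.norm(q[0]-q[1]),np.linalg.norm(q[0]-q[2]))
for i,j in((2,0),(3,1),(0,1),(2,3)):
    d=q[j]-q[i];print(np.arctan2(d[1],d[0]))
print('probe top',at(f,311,48,.141),at(f,312,66,.081))
s=[at(f,*p,.075) for p in((253,37),(334,1),(370,90),(290,129))]
print('stand',np.mean(s,0),[np.linalg.norm(s[i]-s[i-1]) for i in range(4)])
# pixels of top of Vblock pads for hypothesised pose
import itertools
for cx,cy,yw in((.588,.013,-.05),(.588,.013,0)):
    for y in(-.061,-.043,.043,.061):
        for x in(-.033,.033):
            p=[cx+x*np.cos(yw)-y*np.sin(yw),cy+x*np.sin(yw)+y*np.cos(yw),.071];print(proj(f,p).round(0),end=' ')
    print()
im=f['pixels'][:,:,::-1]; cv2.imwrite('pics/c2.png',cv2.resize(im[205:350,310:430],None,fx=5,fy=4,interpolation=cv2.INTER_CUBIC)[:600])
```

```text
[0.5414 0.0937 0.014 ]
[0.6392 0.0907 0.014 ]
[ 0.5378 -0.0545  0.014 ]
[ 0.6389 -0.0571  0.014 ]
center [0.5885 0.0181 0.014 ] [0.5902 0.0183 0.014 ] sizes 0.09778061226900663 0.14817858968539796
1.5460567744216003
1.5687791249810108
-0.029778798986218196
-0.026254817241368168
probe top [0.5154 0.2707 0.141 ] [0.5149 0.2675 0.081 ]
stand [0.5146 0.2686 0.075 ] [np.float64(0.09238990970134477), np.float64(0.08432308703910775), np.float64(0.08726483346882696), np.float64(0.08982177132205106)]
[344. 344.] [398. 346.] [345. 331.] [399. 333.] [350. 265.] [407. 267.] [351. 250.] [409. 253.] 
[347. 345.] [400. 345.] [347. 332.] [401. 332.] [348. 266.] [405. 266.] [349. 251.] [406. 251.]
```

View pics/c2.png

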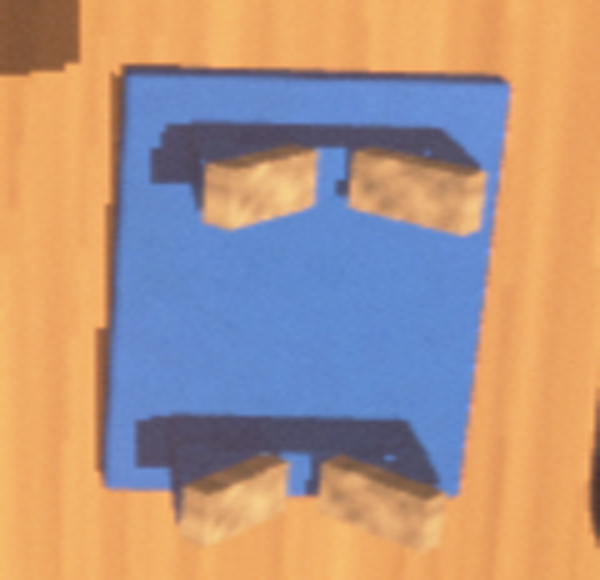

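Call:
jog_arm --pt "-1 0 0 0 1" --pt "-1 0 0 0 1" --pt "-1 0 0 0 1" --pt "-1 0 0 0 1" --pt "-1 0 0 0 1" --pt "-1 0 0 0 1" --pt "-1 0 0 0 1" --pt "-1 0 0 0 1" --pt "-1 0 0 0 1" --pt "-1 0 0 0 1" --pt "-1 0 0 0 1" --pt "-1 -0.2 0 0 1"

```text
clock: 4.25
position: [0.5189, -0.2215, 0.2911]
tool_rot: [-3.141, -0.0, 1.576]
force: [0.1, -0.1, 1.3]
grip_width: 0.0855
finger_force: 0.0
```

Call:
jog_arm --pt "0 0 0 0 1" --pt "0 0 0 0 1"

```text
clock: 4.45
position: [0.5184, -0.2211, 0.2912]
tool_rot: [-3.141, -0.0, 1.574]
force: [-0.4, 0.3, -0.7]
grip_width: 0.0857
finger_force: 0.0
```

```bash
python3 -c "
from h import *
go(.5175,-.291,.096,np.pi/2)
f=grab('wrist','w2')
for p in ((.5175,-.291,.15),(.5175,-.291,.0)): print(proj(f,p))"
```

```text
delta units [-2.33 -0.03  6.51] turn 0.03 pos [ 0.5184 -0.2211  0.2912] rot [-3.141 -0.     1.574] t 4.45 F [-0.4  0.3 -0.7] w 0.0857
[319.89807264 287.57786083]
[320.02826197 242.16453152]
```

View pics/w2.png

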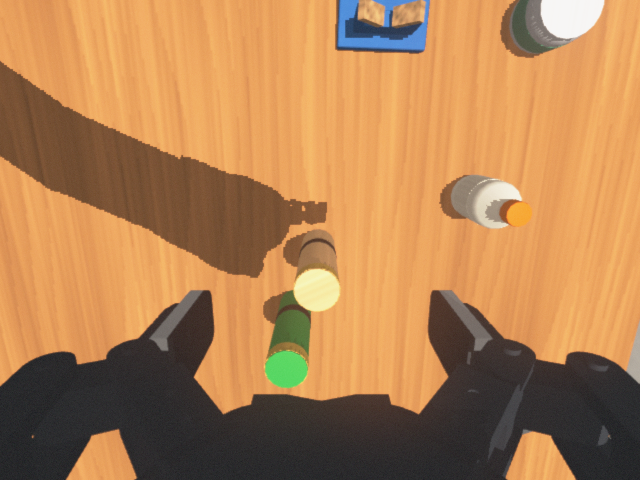

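Handle top is at (317,289), so it stands at about (0.515, -0.292). That matches the other two views.

Call:
jog_arm --pt "-0.8 -0.05 0.3 0 1" --pt "-0.8 -0.05 0.5 0 1" --pt "-0.77 0 0.5 0 1" --pt "0 0 0.6 0 1" --pt "0 0 0.8 0 1" --pt "0 0 0.8 0 1" --pt "0 0 0.8 0 1" --pt "0 0 0.8 0 1" --pt "0 0 0.8 0 1" --pt "0 0 0.6 0 1" --pt "0 0 0.2 0 1" --pt "0 0 0 0 1"

```text
clock: 5.7
position: [0.5156, -0.2915, 0.09]
tool_rot: [-3.141, -0.001, 1.575]
force: [0.1, 0.2, 0.8]
grip_width: 0.085
finger_force: 0.0
```

Call:
jog_arm --pt "0 0 0 0 0" --pt "0 0 0 0 0" --pt "0 0 0 0 0" --pt "0 0 0 0 0" --pt "0 0 0 0 0" --pt "0 0 0 0 0" --pt "0 0 0 0 0" --pt "0 0 0 0 0" --newtons 20

```text
clock: 6.5
position: [0.5158, -0.2929, 0.0914]
tool_rot: [3.14, 0.0, 1.574]
force: [-2.1, -0.6, 5.8]
grip_width: 0.0433
finger_force: 19.7
```

Run:
```python
import numpy as np
h=112;t=np.radians(np.linspace(0,90,25))
x=22-22*np.cos(t)+h*np.sin(t); z=h*np.cos(t)+22*np.sin(t)
print([[round(a,2),0,round(b,2)] for a,b in zip(np.diff(x)/30,-np.diff(z)/30)],x[-1],z[-1]-z[0])
```

```text
[[np.float64(0.25), 0, np.float64(-0.04)], [np.float64(0.25), 0, np.float64(-0.02)], [np.float64(0.25), 0, np.float64(-0.01)], [np.float64(0.25), 0, np.float64(0.01)], [np.float64(0.25), 0, np.float64(0.02)], [np.float64(0.25), 0, np.float64(0.04)], [np.float64(0.24), 0, np.float64(0.06)], [np.float64(0.24), 0, np.float64(0.07)], [np.float64(0.23), 0, np.float64(0.09)], [np.float64(0.23), 0, np.float64(0.1)], [np.float64(0.22), 0, np.float64(0.12)], [np.float64(0.21), 0, np.float64(0.13)], [np.float64(0.2), 0, np.float64(0.15)], [np.float64(0.19), 0, np.float64(0.16)], [np.float64(0.18), 0, np.float64(0.17)], [np.float64(0.17), 0, np.float64(0.18)], [np.float64(0.16), 0, np.float64(0.19)], [np.float64(0.14), 0, np.float64(0.2)], [np.float64(0.13), 0, np.float64(0.21)], [np.float64(0.12), 0, np.float64(0.22)], [np.float64(0.1), 0, np.float64(0.23)], [np.float64(0.09), 0, np.float64(0.23)], [np.float64(0.07), 0, np.float64(0.24)], [np.float64(0.06), 0, np.float64(0.24)]] 134.0 -90.0
```

Call:
jog_arm --pt "0.25 0 -0.03 0 0" --pt "0.25 0 -0.02 0 0" --pt "0.25 0 -0.01 0 0" --pt "0.25 0 0.01 0 0" --pt "0.25 0 0.02 0 0" --pt "0.25 0 0.04 0 0" --pt "0.24 0 0.06 0 0" --pt "0.24 0 0.07 0 0" --pt "0.23 0 0.09 0 0" --pt "0.23 0 0.1 0 0" --pt "0.22 0 0.12 0 0" --pt "0.21 0 0.13 0 0"

```text
clock: 7.7
position: [0.5169, -0.2059, 0.0757]
tool_rot: [3.137, -0.0, 1.574]
force: [-7.0, 10.8, 50.0]
grip_width: 0.0434
finger_force: 41.9
```

```bash
python3 -c "
from h import *
go(.5158,-.157,.004)
f=grab('scene','s2'); g=grab('side','d2')
c=lambda f,x,y,w,h,k: cv2.resize(f['pixels'][y:y+h,x:x+w,::-1],None,fx=k,fy=k)
cv2.imwrite('pics/c3.png',np.hstack([c(f,200,100,130,180,3),c(g,280,230,130,180,3)]))"
```

```text
delta units [ 1.63 -0.04  2.39] turn 0 pos [ 0.5169 -0.2059  0.0757] rot [ 3.137 -0.     1.574] t 7.7 F [-7.  10.8 50. ] w 0.0434
```

View pics/c3.png

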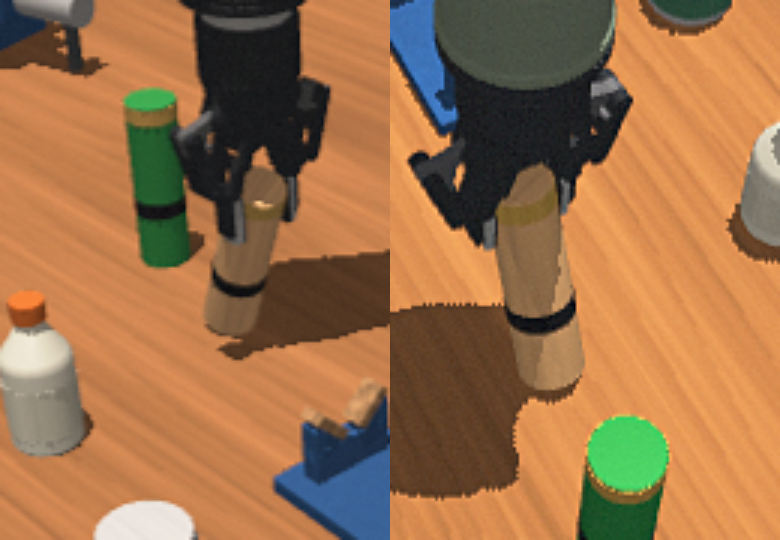

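Run:
```python
from h import *
f=ld('s2');g=ld('d2')
# observed: scene top centre (264,188)/3, band centre (238,284)/3 ; side top (530-390,188)/3, band centre (543-390,318)/3
obs={'st':(200+264/3,100+188/3),'sb':(200+238/3,100+281/3),'dt':(280+140/3,230+188/3),'db':(280+152/3,230+315/3)}
print(obs)
from scipy.optimize import least_squares
def res(p):
    x,y,z,t=p; a=np.array([0,np.sin(t),np.cos(t)]); T=np.array([x,y,z]); B=T-a*.095
    return np.r_[proj(f,T)-obs['st'],proj(f,B)-obs['sb'],proj(g,T)-obs['dt'],proj(g,B)-obs['db']]
r=least_squares(res,[.516,-.2,.13,.5]); T=r.x[:3];a=np.array([0,np.sin(r.x[3]),np.cos(r.x[3])])
print(r.x,np.degrees(r.x[3]),'foot',T-.15*a,r.fun.round(1))
```

```text
{'st': (288.0, 162.66666666666666), 'sb': (279.3333333333333, 193.66666666666669), 'dt': (326.6666666666667, 292.6666666666667), 'db': (330.6666666666667, 335.0)}
[ 0.51767161 -0.20556718  0.13811136  0.35585535] 20.389009828744893 foot [ 0.51767161 -0.25782601 -0.00249096] [-2.7  1.3 -0.8 -1.  -3.2  1.5  0.5 -2. ]
```

The crop and the fit show the handle tilted only about 20° and its foot slid. Force is too high at 50 N, so I'll unload and carry on more gently.

Call:
jog_arm --pt "0 0 -0.15 0 0" --pt "0 0 -0.1 0 0" --pt "0 0 0 0 0" --newtons 20

```text
clock: 8.1
position: [0.5152, -0.2063, 0.0808]
tool_rot: [3.141, 0.0, 1.574]
force: [-0.7, -0.4, -2.6]
grip_width: 0.0434
finger_force: 32.3
```

Call:
jog_arm --pt "0 0 0.08 0 0" --pt "0.2 0 0.06 0 0" --pt "0.2 0 0.04 0 0" --pt "0.2 0 0.04 0 0"

```text
clock: 8.5
position: [0.515, -0.1881, 0.0738]
tool_rot: [-3.142, 0.0, 1.574]
force: [0.3, -2.6, 1.0]
grip_width: 0.0431
finger_force: 26.6
```

Call:
jog_arm --pt "0.2 0 0.06 0 0" --pt "0.2 0 0.08 0 0" --pt "0.2 0 0.08 0 0"

```text
clock: 8.8
position: [0.5149, -0.1698, 0.0672]
tool_rot: [-3.141, -0.0, 1.574]
force: [-0.3, -1.7, 0.3]
grip_width: 0.0435
finger_force: 23.0
```

```bash
cat > tilt.py <<'E'
from h import *
import sys
def band(f,roi):
    x,y,w,h=roi; im=f['pixels'][y:y+h,x:x+w]; hsv=cv2.cvtColor(im,cv2.COLOR_RGB2HSV)
    return hsv
n=sys.argv[1]
f=grab('scene','s'+n); g=grab('side','d'+n)
c=lambda f,x,y,w,h,k: cv2.resize(f['pixels'][y:y+h,x:x+w,::-1],None,fx=k,fy=k)
cv2.imwrite(f'pics/c{n}.png',np.hstack([c(f,220,110,130,150,4),c(g,270,220,70,150,4)]))
E
python3 tilt.py 4
```

```text
(no output)
```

View pics/c4.png

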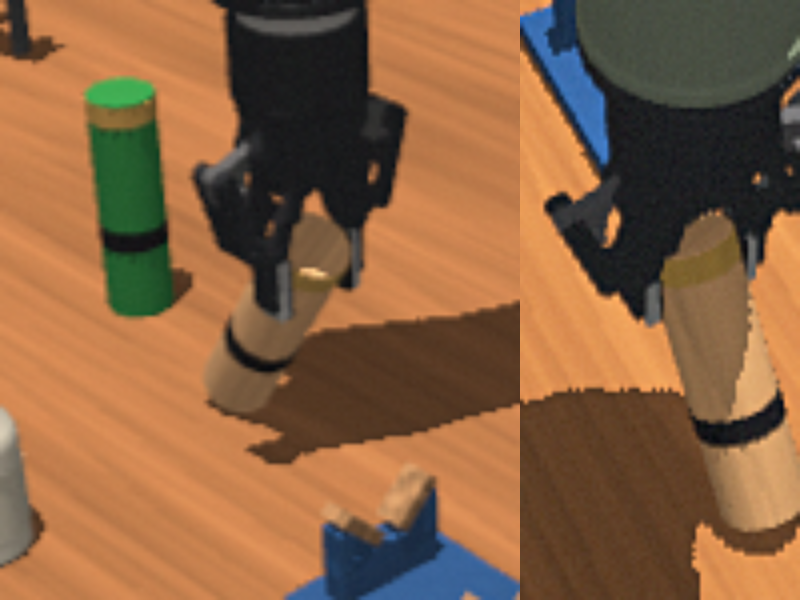

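The crop shows the handle now leaning about 40° with low force, so the pivot works and I'll continue.

Call:
jog_arm --pt "0.2 0 0.11 0 0" --pt "0.19 0 0.13 0 0" --pt "0.18 0 0.15 0 0" --pt "0.17 0 0.17 0 0" --pt "0.16 0 0.18 0 0"

```text
clock: 9.4
position: [0.5153, -0.1415, 0.0455]
tool_rot: [3.141, -0.002, 1.575]
force: [-2.6, 12.1, 16.1]
grip_width: 0.0434
finger_force: 25.2
```

Call:
jog_arm --pt "0.15 0 0.19 0 0" --pt "0.13 0 0.2 0 0" --pt "0.12 0 0.2 0 0" --pt "0.1 0 0.2 0 0"

```text
clock: 9.8
position: [0.5152, -0.1274, 0.0214]
tool_rot: [3.141, -0.001, 1.574]
force: [-0.2, 4.3, 5.5]
grip_width: 0.0437
finger_force: 22.1
```

Call:
jog_arm --pt "0.09 0 0.15 0 0" --pt "0.07 0 0.15 0 0" --pt "0.05 0 0.15 0 0" --pt "0.03 0 0.1 0 0"

```text
clock: 10.2
position: [0.5149, -0.1212, 0.0047]
tool_rot: [-3.142, 0.0, 1.574]
force: [-0.2, 2.9, 2.2]
grip_width: 0.0433
finger_force: 21.2
```

```bash
python3 tilt.py 5; python3 -c "
import cv2
a=cv2.imread('pics/s5.png')[110:260,210:370]; b=cv2.imread('pics/d5.png')[220:370,265:365]
import numpy as np
cv2.imwrite('pics/c5.png',np.hstack([cv2.resize(i,None,fx=3,fy=3) for i in(a,b)]))"
```

```text
(no output)
```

View pics/c5.png

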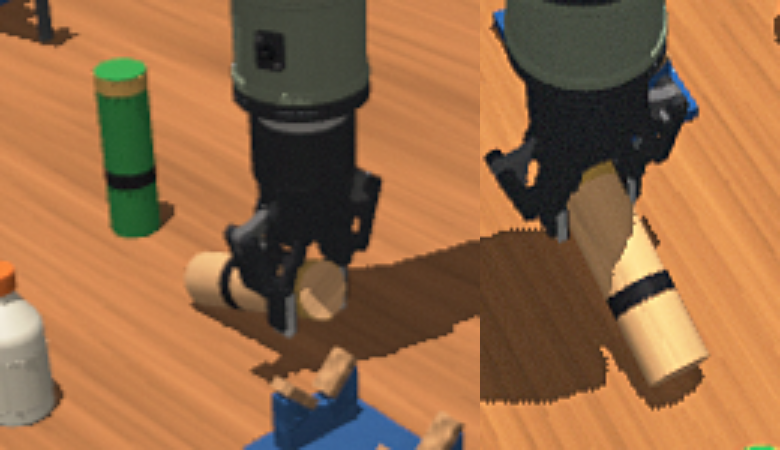

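The crop shows the handle lying almost flat along y between the fingers, foot end toward −y. I'll open a little to let it settle.

Call:
jog_arm --pt "0 0 0 0 0.62" --pt "0 0 0 0 0.62" --pt "0 0 0 0 0.62" --pt "0 0 0 0 0.62"

```text
clock: 10.7
position: [0.5148, -0.1214, 0.0051]
tool_rot: [3.142, 0.0, 1.574]
force: [0.8, 0.1, -0.3]
grip_width: 0.0529
finger_force: 0.0
```

Run:
```python
from h import *
np.set_printoptions(precision=4,suppress=True)
g=grab('side','d6'); f=grab('scene','s6')
go(.515,-.121,.004)
g5=ld('d5')
def bandpx(g,x0,y0,x1,y1):
    im=g['pixels'][y0:y1,x0:x1].astype(int); m=(im.max(2)<45).astype(np.uint8)
    n,l,st,ce=cv2.connectedComponentsWithStats(m)
    return [(ce[i]+[x0,y0],st[i,4]) for i in range(1,n) if st[i,4]>25]
for q in(g5,g): 
    for c,a in bandpx(q,300,295,345,345): print(c,a,at(q,*c,.03),at(q,*c,.037))
# wood bright lit region foot end
d=cv2.absdiff(g['pixels'],g5['pixels']).sum(2); print('moved px',(d>60).sum())
```

```text
delta units [0.01 0.01 0.03] turn 0 pos [ 0.5148 -0.1214  0.005 ] rot [3.142 0.    1.574] t 10.8 F [ 0.1 -0.2  0.4] w 0.0528
[324.7838 313.3243] 37 [ 0.5341 -0.1854  0.03  ] [ 0.5319 -0.189   0.037 ]
[312.6716 319.4925] 67 [ 0.5062 -0.1863  0.03  ] [ 0.5043 -0.19    0.037 ]
[320.0645 310.9032] 31 [ 0.5285 -0.176   0.03  ] [ 0.5264 -0.1797  0.037 ]
[309.2222 317.5238] 63 [ 0.5024 -0.1792  0.03  ] [ 0.5004 -0.1828  0.037 ]
moved px 1990
```

Call:
jog_arm --pt "-0.3 0 0 0 0.65" --pt "-0.4 0 0 0 0.65" --pt "-0.4 0 0 0 0.65" --pt "-0.4 0 0 0 0.65" --pt "0 0 0 0 0.65"

```text
clock: 11.3
position: [0.5147, -0.1689, 0.0051]
tool_rot: [3.141, 0.001, 1.571]
force: [-0.3, 0.2, 0.4]
grip_width: 0.0552
finger_force: 0.0
```

Run:
```python
from h import *
np.set_printoptions(precision=4,suppress=True)
f=grab('wrist','w3'); go(.515,-.166,.004)
for y in(-.241,-.186,-.166,-.106,-.091): print(y,proj(f,[.515,y,.044]).round(0))
im=f['pixels']
for r in range(130,480,6): print(r,im[r,290].tolist(),im[r,320].tolist(),im[r,350].tolist(), at(f,320,r,.044)[1].round(4))
```

```text
delta units [0.05 0.01 0.03] turn 0 pos [ 0.5148 -0.1675  0.005 ] rot [3.142 0.    1.572] t 11.35 F [ 1.1 -0.6 -0.1] w 0.0557
-0.241 [322. 451.]
-0.186 [323. 345.]
-0.166 [323. 302.]
-0.106 [323. 150.]
-0.091 [323. 106.]
130 [244, 214, 98] [247, 246, 135] [247, 231, 113] -0.0992
136 [244, 216, 102] [247, 246, 135] [247, 232, 111] -0.1013
142 [247, 225, 154] [247, 244, 186] [247, 242, 180] -0.1033
148 [247, 224, 152] [247, 244, 188] [247, 242, 181] -0.1054
154 [247, 224, 152] [247, 244, 188] [247, 242, 178] -0.1075
160 [247, 224, 151] [247, 244, 187] [247, 242, 180] -0.1097
166 [247, 225, 154] [247, 244, 186] [247, 242, 182] -0.1118
172 [247, 225, 153] [247, 245, 190] [247, 242, 178] -0.114
178 [246, 224, 150] [247, 244, 188] [247, 241, 176] -0.1162
184 [247, 224, 152] [247, 244, 187] [247, 242, 179] -0.1184
190 [247, 225, 155] [247, 244, 186] [247, 242, 180] -0.1206
196 [246, 223, 154] [247, 244, 187] [247, 242, 179] -0.1229
202 [247, 224, 154] [247, 244, 188] [247, 242, 180] -0.1251
208 [246, 221, 150] [247, 244, 186] [247, 241, 177] -0.1274
214 [246, 223, 151] [247, 244, 188] [247,
[... 1730 characters left out ...]
49] [105, 83, 66] [66, 50, 43] -0.2132
406 [52, 47, 47] [55, 45, 41] [69, 51, 51] -0.2163
412 [55, 48, 48] [57, 49, 45] [65, 54, 48] -0.2195
418 [53, 49, 49] [59, 50, 49] [57, 48, 42] -0.2227
424 [51, 45, 48] [55, 49, 47] [62, 52, 50] -0.226
430 [47, 44, 45] [54, 48, 50] [57, 47, 46] -0.2292
436 [44, 41, 43] [52, 46, 47] [56, 49, 50] -0.2326
442 [48, 46, 49] [53, 49, 51] [51, 46, 44] -0.2359
448 [43, 42, 47] [41, 40, 39] [49, 47, 47] -0.2393
454 [44, 46, 46] [46, 46, 47] [47, 43, 46] -0.2427
460 [39, 39, 43] [44, 43, 43] [48, 46, 46] -0.2462
466 [42, 41, 43] [44, 43, 48] [46, 45, 45] -0.2497
472 [37, 40, 40] [44, 46, 50] [46, 48, 47] -0.2532
478 [42, 43, 45] [41, 40, 42] [48, 44, 50] -0.2568
```

Band rows 319–349 give its middle at y = −0.181, 14 mm wide as specified, so the handle's middle is at −0.161. I'll shift 7 mm, then grip.

Call:
jog_arm --pt "0.23 0 0 0 0.65" --pt "0 0 0 0 0.4" --pt "0 0 0 0 0" --pt "0 0 0 0 0" --pt "0 0 0 0 0" --pt "0 0 0 0 0" --pt "0 0 -0.3 0 0" --pt "0 0 -0.8 0 0" --pt "0 0 -1 0 0" --pt "0 0 -1 0 0" --pt "0 0 -0.8 0 0" --pt "0 0 0 0 0" --newtons 40

```text
clock: 12.55
position: [0.5165, -0.1594, 0.1248]
tool_rot: [3.137, 0.0, 1.574]
force: [0.3, -0.9, -0.4]
grip_width: 0.0001
finger_force: 0.0
```

Run:
```python
from h import *
f=grab('wrist','w4'); go(.5885,.017,.12,np.pi/2-.035)
im=f['pixels'];p=f['state']['position'];z=p[2]+.02+.022
b=[r for r in range(180,470) if im[r,320].max()<110]
print(b[0],b[-1],z)
k=[r for r in range(250,380) if im[r,320].max()<110]; print(k[0],k[-1],[at(f,320,r,z)[1]-p[1] for r in (k[0],k[-1])])
fe=[(r,im[r,320].tolist()) for r in range(100,200,5)];print(fe)
```

```text
delta units [5.86 2.45 0.11] turn 0.48 pos [ 0.5158 -0.1591  0.1232] rot [3.139 0.    1.575] t 12.6 F [0.8 1.  0.1] w -0.0
252 469 0.1667591409678243
252 373 [np.float64(0.025035783061298722), np.float64(-0.02828555898686827)]
[(100, [246, 194, 114]), (105, [245, 191, 107]), (110, [246, 194, 112]), (115, [245, 191, 111]), (120, [246, 193, 112]), (125, [246, 192, 111]), (130, [247, 247, 153]), (135, [247, 247, 146]), (140, [247, 247, 147]), (145, [247, 247, 147]), (150, [247, 247, 155]), (155, [247, 247, 209]), (160, [247, 247, 206]), (165, [247, 247, 210]), (170, [247, 247, 208]), (175, [247, 247, 206]), (180, [247, 247, 206]), (185, [247, 247, 209]), (190, [247, 247, 208]), (195, [247, 247, 209])]
```

The fingers closed without holding the handle. I'll find where it lies now.

Run:
```python
from h import *
np.set_printoptions(precision=4,suppress=True)
f=ld('w4'); im=f['pixels'].astype(int)
col=[(r,im[r,320]) for r in range(120,240)]
fe=[r for r in range(120,240) if im[r,320,2]<180 and im[r,320,2]>140 and im[r,320,1]>240]
print('ferrule',fe[0],fe[-1],[at(f,320,r,.044)[1] for r in(fe[0],fe[-1])])
for r in(140,170,200,225): # wood extents: green high
    x=[c for c in range(200,440) if im[r,c,1]>215]; print(r,x[0],x[-1],len(x),at(f,x[0],r,.022),at(f,x[-1],r,.022))
for r in (230,240,250,260): print(r,[im[r,c].tolist() for c in (280,300,320,340)])
g=grab('side','d7'); im=g['pixels'].astype(int)[280:350,285:350]
m=(im.max(2)<45).astype(np.uint8); n,l,st,ce=cv2.connectedComponentsWithStats(m)
for i in range(1,n):
    if st[i,4]>25: print(ce[i]+[285,280],st[i],at(g,*(ce[i]+[285,280]),.043))
```

```text
ferrule 130 230 [np.float64(-0.08806847020269955), np.float64(-0.15777379543932357)]
140 297 345 49 [ 0.4989 -0.0949  0.022 ] [ 0.5343 -0.0948  0.022 ]
170 298 345 48 [ 0.4993 -0.1168  0.022 ] [ 0.5348 -0.1167  0.022 ]
200 298 344 47 [ 0.499  -0.1396  0.022 ] [ 0.5345 -0.1396  0.022 ]
225 304 343 40 [ 0.5035 -0.1595  0.022 ] [ 0.5341 -0.1594  0.022 ]
230 [[147, 100, 63], [191, 143, 98], [247, 241, 175], [247, 238, 173]]
240 [[147, 97, 61], [194, 144, 99], [202, 148, 101], [190, 139, 92]]
250 [[143, 98, 62], [102, 74, 56], [192, 141, 97], [113, 75, 57]]
260 [[141, 97, 63], [84, 58, 47], [96, 65, 49], [106, 69, 52]]
[313.0083 315.0417] [ 20  29  20  17 120] [ 0.5079 -0.1846  0.043 ]
```

```bash
python3 -c "
import cv2,numpy as np
a=cv2.imread('pics/w4.png')[100:440,160:500]; b=cv2.resize(cv2.imread('pics/d7.png')[200:380,240:400],None,fx=2.5,fy=2.5)
c=np.zeros((450,340,3),np.uint8);c[:340]=a
cv2.imwrite('pics/c7.png',np.hstack([c,b]))"
```

```text
(no output)
```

View pics/c7.png

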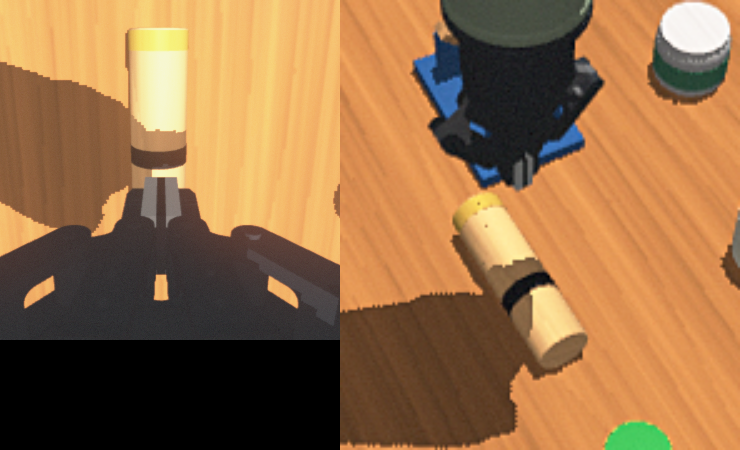

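The crop shows the handle undisturbed, still lying along y at x ≈ 0.5165, so the pads closed too high. I'll grip about 5 mm lower and check before lifting.

Call:
jog_arm --pt "0 0 0 0 0.75" --pt "0 0 0 0 0.75" --pt "-0.06 0.02 0 0 0.75" --pt "0 0 0.5 0 0.75" --pt "0 0 1 0 0.75" --pt "0 0 1 0 0.75" --pt "0 0 0.8 0 0.75" --pt "0 0 0.5 0 0.75" --pt "0 0 0.2 0 0.75" --pt "0 0 0.1 0 0.75" --pt "0 0 0 0 0.75"

```text
clock: 13.75
position: [0.5159, -0.1614, -0.0006]
tool_rot: [3.141, 0.0, 1.574]
force: [1.1, 0.4, -0.3]
grip_width: 0.064
finger_force: 0.0
```

Call:
jog_arm --pt "0 0 0 0 0" --pt "0 0 0 0 0" --pt "0 0 0 0 0" --pt "0 0 0 0 0" --pt "0 0 0 0 0" --pt "0 0 0 0 0" --newtons 30

```text
clock: 14.35
position: [0.5152, -0.1612, 0.0001]
tool_rot: [-3.141, -0.0, 1.574]
force: [-8.1, 0.8, 18.1]
grip_width: 0.0371
finger_force: 29.3
```

Call:
jog_arm --pt "0 0 0 0 0.62" --pt "0 0 0 0 0.62" --pt "0 0 0 0 0.62" --pt "0 0 0.1 0 0.62" --pt "0 0 0.05 0 0.62" --pt "0 0 0 0 0.62"

```text
clock: 14.95
position: [0.5154, -0.1611, -0.0058]
tool_rot: [-3.141, -0.0, 1.574]
force: [0.0, 1.0, -0.7]
grip_width: 0.0527
finger_force: 0.0
```

Run:
```python
from h import *
np.set_printoptions(precision=4,suppress=True)
f=grab('wrist','w5'); go(.516,-.161,0); im=f['pixels'].astype(int)
k=[r for r in range(230,420) if im[r,320].max()<110]; print(k[0],k[-1],len(k))
k=[r for r in k if r<385]; print([at(f,320,r,.044)[1] for r in (k[0],k[-1])])
for r in(150,200,250):
    row=im[r]; print(r,[ (c,row[c].tolist()) for c in range(230,420,12)])
```

```text
delta units [ 0.01  0.02 -0.19] turn 0 pos [ 0.5154 -0.1612 -0.0057] rot [-3.141 -0.     1.574] t 15.0 F [-0.1  0.5  0.1] w 0.0527
352 419 52
[np.float64(-0.17424276593071297), np.float64(-0.188268478470778)]
150 [(230, [241, 175, 103]), (242, [241, 178, 104]), (254, [245, 187, 107]), (266, [217, 168, 82]), (278, [243, 214, 100]), (290, [246, 228, 111]), (302, [247, 236, 116]), (314, [247, 245, 132]), (326, [247, 246, 136]), (338, [247, 242, 125]), (350, [247, 236, 117]), (362, [247, 233, 116]), (374, [242, 206, 97]), (386, [245, 187, 107]), (398, [245, 185, 108]), (410, [245, 190, 110])]
200 [(230, [134, 91, 57]), (242, [233, 162, 93]), (254, [244, 182, 104]), (266, [196, 148, 101]), (278, [243, 206, 137]), (290, [247, 232, 158]), (302, [247, 243, 183]), (314, [247, 245, 190]), (326, [247, 246, 199]), (338, [247, 246, 195]), (350, [247, 244, 188]), (362, [247, 239, 171]), (374, [241, 186, 115]), (386, [244, 184, 107]), (398, [245, 188, 110]), (410, [245, 185, 108])]
250 [(230, [132, 90, 59]), (242, [130, 89, 59]), (254, [139, 94, 61]), (266, [141, 96, 63]), (278, [168, 125, 85]), (290, [183, 135, 92]), (302, [196, 143, 98]), (314, [247, 244, 189]), (326, [247, 246, 197]), (338, [247, 245, 192]), (350, [247, 243, 186]), (362, [247, 236, 167]), (374, [243, 185, 107]), (386, [245, 188, 109]), (398, [245, 188, 109]), (410, [243, 183, 104])]
```

Call:
jog_arm --pt "0 0 0 0 0" --pt "0 0 0 0 0" --pt "0 0 0 0 0" --pt "0 0 0 0 0" --newtons 30

```text
clock: 15.4
position: [0.5154, -0.1612, -0.0054]
tool_rot: [-3.141, -0.0, 1.574]
force: [-2.6, -0.1, 4.6]
grip_width: 0.0413
finger_force: 29.4
```

Call:
jog_arm --pt "0 0 0 0 0.6" --pt "0 0 0 0 0.6" --pt "0 0 0.05 0 0.6" --pt "0 0 0.05 0 0.6"

```text
clock: 15.8
position: [0.5156, -0.1611, -0.0086]
tool_rot: [3.142, 0.0, 1.574]
force: [-0.5, -0.6, 0.2]
grip_width: 0.0513
finger_force: 0.0
```

Call:
jog_arm --pt "0 0 0.05 0 0.6" --pt "0 0 0 0 0.6"

```text
clock: 16.0
position: [0.5155, -0.1611, -0.0103]
tool_rot: [-3.141, -0.0, 1.574]
force: [-0.2, -0.3, 0.6]
grip_width: 0.0508
finger_force: 0.0
```

Call:
jog_arm --pt "0 0 0 0 0.5" --pt "0 0 0 0 0" --pt "0 0 0 0 0" --pt "0 0 0 0 0" --newtons 30

```text
clock: 16.4
position: [0.5155, -0.1612, -0.0099]
tool_rot: [-3.142, -0.0, 1.574]
force: [-2.1, 0.8, 4.2]
grip_width: 0.0425
finger_force: 30.4
```

Call:
jog_arm --pt "0 0 0 0 0" --pt "0 0 0 0 0" --pt "0 0 -0.2 0 0" --pt "0 0 -0.3 0 0" --pt "0 0 -0.3 0 0" --pt "0 0 0 0 0" --newtons 45

```text
clock: 17.0
position: [0.5164, -0.1614, 0.0154]
tool_rot: [3.14, 0.0, 1.574]
force: [-0.1, 0.2, -2.6]
grip_width: 0.0417
finger_force: 46.3
```

Call:
jog_arm --pt "0 0 -0.6 0 0" --pt "0 0 -0.9 0 0" --pt "0 0 -0.9 0 0" --pt "0 0 -0.5 0 0" --pt "0.4 0.2 0 0 0" --pt "0.8 0.3 0 0 0" --pt "0.9 0.4 0 0 0" --pt "0.9 0.4 0 0 0" --pt "0.9 0.4 0 0 0" --pt "0.9 0.4 0 0 0" --pt "0.7 0.2 0 0.54 0" --pt "0.4 0.1 0 0 0"

```text
clock: 18.2
position: [0.5875, 0.019, 0.0997]
tool_rot: [-3.14, -0.0, 1.532]
force: [-0.0, -0.8, -1.0]
grip_width: 0.0415
finger_force: 46.4
```

Call:
jog_arm --pt "0 0 0 0 0" --pt "0 0 0 0 0"

```text
clock: 18.4
position: [0.5871, 0.0152, 0.1006]
tool_rot: [-3.141, 0.001, 1.531]
force: [-0.3, -0.2, -1.4]
grip_width: 0.0419
finger_force: 46.4
```

Run:
```python
from h import *
np.set_printoptions(precision=4,suppress=True)
f=grab('wrist','w6'); go(.5885,.017,.044,np.pi/2-.04); p=f['state']['position']; im=f['pixels'].astype(int)
zt=p[2]+.032+.022
k=[r for r in range(250,385) if im[r,320].max()<110]; print('band',k[0],k[-1],[at(f,320,r,zt)[1]-p[1] for r in (k[0],k[-1])])
# cradle blue mask visible far edge
b=((im[...,2]>im[...,0]+40)).astype(np.uint8); ys,xs=np.nonzero(b[:300]); print(xs.min(),xs.max(),ys.min(),ys.max())
for c in range(xs.min(),xs.max()+1,8):
    r=np.nonzero(b[:300,c])[0]
    if len(r): print(c,r.min(),at(f,c,r.min(),.014),end=';')
print()
for r in range(ys.min()+2,ys.max(),8):
    c=np.nonzero(b[r])[0]; print(r,c.min(),c.max(),at(f,c.min(),r,.014),at(f,c.max()+1,r,.014))
```

```text
delta units [0.08 0.04 1.89] turn -0.01 pos [0.5872 0.0147 0.1008] rot [-3.141  0.001  1.53 ] t 18.45 F [-0.4 -0.7 -1.9] w 0.0416
band 358 384 [np.float64(-0.012884247091006686), np.float64(-0.024312098722847866)]
251 393 123 278
251 126 [0.5418 0.0911 0.014 ];259 124 [0.5474 0.0922 0.014 ];379 178 [0.6299 0.0519 0.014 ];387 123 [0.6353 0.0893 0.014 ];
125 252 393 [0.5425 0.0917 0.014 ] [0.6401 0.0878 0.014 ]
133 251 393 [0.5414 0.0864 0.014 ] [0.6402 0.0825 0.014 ]
141 252 393 [0.5416 0.0811 0.014 ] [0.6402 0.0771 0.014 ]
149 252 392 [0.5411 0.0757 0.014 ] [0.6396 0.0717 0.014 ]
157 253 392 [0.5413 0.0702 0.014 ] [0.6397 0.0662 0.014 ]
165 253 391 [0.5408 0.0647 0.014 ] [0.639  0.0607 0.014 ]
173 254 391 [0.541 0.059 0.014] [0.6391 0.0551 0.014 ]
181 254 391 [0.5405 0.0534 0.014 ] [0.6392 0.0494 0.014 ]
189 255 390 [0.5407 0.0476 0.014 ] [0.6385 0.0437 0.014 ]
197 378 390 [0.6292 0.0383 0.014 ] [0.6386 0.0379 0.014 ]
205 377 389 [0.6285 0.0324 0.014 ] [0.6379 0.032  0.014 ]
213 377 389 [0.6285 0.0265 0.014 ] [0.638  0.0261 0.014 ]
221 377 389 [0.6285 0.0204 0.014 ] [0.6381 0.02   0.014 ]
229 376 388 [0.6278 0.0144 0.014 ] [0.6374 0.014  0.014 ]
237 376 388 [0.6278 0.0082 0.014 ] [0.6375 0.0078 0.014 ]
245 376 388 [0.6278 0.0019 0.014 ] [0.6375 0.0015 0.014 ]
253 375 387 [ 0.627  -0.0044  0.014 ] [ 0.6368 -0.0047  0.014 ]
261 375 387 [ 0.627  -0.0108  0.014 ] [ 0.6369 -0.0112  0.014 ]
269 375 387 [ 0.627  -0.0172  0.014 ] [ 0.6369 -0.0176  0.014 ]
277 374 386 [ 0.6262 -0.0238  0.014 ] [ 0.6362 -0.0242  0.014 ]
```

Cradle edges put its centre at (0.5885, 0.016), yaw −0.035. The handle's middle sits at the grasp, so I'll lower it.

Call:
jog_arm --pt "0.04 0.04 0.1 -0.07 0" --pt "0 0 0.35 0 0" --pt "0 0 0.4 0 0" --pt "0 0 0.4 0 0" --pt "0 0 0.3 0 0" --pt "0 0 0.15 0 0" --pt "0 0 0.08 0 0" --pt "0 0 0 0 0"

```text
clock: 19.25
position: [0.5888, 0.017, 0.0475]
tool_rot: [-3.141, 0.0, 1.536]
force: [0.2, 0.1, -1.4]
grip_width: 0.0416
finger_force: 46.3
```

Call:
jog_arm --pt "0 0 0.04 0 0" --pt "0 0 0.04 0 0" --pt "0 0 0.04 0 0" --pt "0 0 0 0 0"

```text
clock: 19.65
position: [0.5888, 0.0171, 0.0439]
tool_rot: [-3.142, -0.0, 1.536]
force: [-0.0, -0.4, -2.4]
grip_width: 0.0416
finger_force: 46.4
```

Call:
jog_arm --pt "0 0 0.04 0 0" --pt "0 0 0.04 0 0" --pt "0 0 0 0 0"

```text
clock: 19.95
position: [0.589, 0.0171, 0.043]
tool_rot: [3.141, -0.001, 1.536]
force: [-9.7, 1.1, 28.2]
grip_width: 0.0419
finger_force: 49.5
```

Call:
jog_arm --pt "0 0 0.03 0 0" --pt "0 0 0 0 0"

```text
clock: 20.15
position: [0.5888, 0.0171, 0.0426]
tool_rot: [3.141, -0.001, 1.536]
force: [-13.6, 0.6, 38.4]
grip_width: 0.0418
finger_force: 51.5
```

Seated in the V. I'll ease off, open and rise.

Call:
jog_arm --pt "0 0 -0.08 0 0" --pt "0 0 0 0 0.8" --pt "0 0 0 0 0.8" --pt "0 0 0 0 0.8" --pt "0 0 0 0 0.8" --pt "0 0 -0.3 0 0.8" --pt "0 0 -0.7 0 0.8" --pt "0 0 -1 0 0.8" --pt "0 0 -1 0 0.8" --pt "0 0 -1 0 0.8" --pt "0 0 -1 0 0.8" --pt "0 0 0 0 0.8" --newtons 40

```text
clock: 21.35
position: [0.5905, 0.0168, 0.1973]
tool_rot: [3.136, -0.001, 1.536]
force: [0.2, 1.4, 0.0]
grip_width: 0.0684
finger_force: 0.0
```

Run:
```python
from h import *
np.set_printoptions(precision=4,suppress=True)
f=grab('wrist','w7'); go(.515,.268,.18); p=f['state']['position']; im=f['pixels'].astype(int)
for c in(305,320,335):
  k=[r for r in range(200,390) if im[r,c].max()<120]; print('band',c,k[0],k[-1],len(k),[at(f,c,r,.097) for r in (k[0]-.5,k[-1]+.5)])
c=320
print([(r,im[r,c].tolist(),at(f,c,r,.097)[1].round(4)) for r in range(90,200,4)])
r=(k[0]+k[-1])//2
print('row',r,[(x,im[r,x].tolist()) for x in range(270,380,5)])
r-=25
print('row',r,[(x,im[r,x].tolist()) for x in range(270,380,5)])
```

```text
delta units [ 8.27 -2.78  0.5 ] turn 0 pos [0.5896 0.0171 0.1952] rot [ 3.138 -0.001  1.536] t 21.4 F [-0.5 -0.1 -0.7] w 0.0684
band 305 241 257 17 [array([0.578 , 0.0054, 0.097 ]), array([ 0.5773, -0.0087,  0.097 ])]
band 320 242 258 17 [array([0.5897, 0.0041, 0.097 ]), array([ 0.5892, -0.01  ,  0.097 ])]
band 335 240 255 16 [array([0.6016, 0.0053, 0.097 ]), array([ 0.6013, -0.008 ,  0.097 ])]
[(90, [242, 177, 103], np.float64(0.1156)), (94, [243, 179, 104], np.float64(0.113)), (98, [242, 176, 104], np.float64(0.1103)), (102, [242, 175, 102], np.float64(0.1077)), (106, [242, 175, 101], np.float64(0.105)), (110, [242, 179, 104], np.float64(0.1023)), (114, [242, 176, 102], np.float64(0.0995)), (118, [242, 177, 102], np.float64(0.0968)), (122, [241, 176, 102], np.float64(0.094)), (126, [247, 239, 170], np.float64(0.0913)), (130, [247, 246, 134], np.float64(0.0885)), (134, [247, 246, 133], np.float64(0.0857)), (138, [247, 245, 131], np.float64(0.0829)), (142, [247, 245, 133], np.float64(0.08)), (146, [247, 245, 140], np.float64(0.0772)), (150, [247, 245, 192], np.float64(0.0743)), (154,
[... 842 characters left out ...]
, 57]), (345, [114, 142, 207]), (350, [116, 147, 213]), (355, [115, 146, 214]), (360, [115, 147, 214]), (365, [128, 142, 201]), (370, [240, 175, 106]), (375, [236, 165, 100])]
row 222 [(270, [73, 72, 101]), (275, [71, 75, 102]), (280, [76, 76, 101]), (285, [81, 79, 104]), (290, [88, 84, 105]), (295, [167, 127, 87]), (300, [244, 210, 141]), (305, [247, 225, 156]), (310, [247, 238, 171]), (315, [247, 243, 181]), (320, [247, 244, 185]), (325, [247, 242, 182]), (330, [247, 240, 175]), (335, [247, 236, 169]), (340, [245, 217, 147]), (345, [120, 151, 216]), (350, [118, 148, 215]), (355, [115, 147, 214]), (360, [117, 148, 217]), (365, [117, 149, 216]), (370, [240, 169, 97]), (375, [234, 162, 101])]
```

Handle lies centred: middle at y ≈ 0.0165, x ≈ 0.588, and the band's middle at (0.588, −0.003). Next is the probe.

Call:
jog_arm --pt "0.4 -0.2 0 0 1" --pt "0.9 -0.4 0 0 1" --pt "1 -0.4 0 0 1" --pt "1 -0.4 0 0 1" --pt "1 -0.4 0 0 1" --pt "1 -0.4 0 0 1" --pt "0.7 -0.3 0 0 1" --pt "0.3 -0.2 0 0 1" --pt "0 0 0 0 1" --pt "0 0 0 0 1"

```text
clock: 22.4
position: [0.5144, 0.2078, 0.1929]
tool_rot: [-3.141, 0.001, 1.535]
force: [0.0, -0.5, 0.2]
grip_width: 0.0852
finger_force: 0.0
```

Run:
```python
from h import *
np.set_printoptions(precision=4,suppress=True)
f=grab('wrist','w8'); im=f['pixels'].astype(int)
m=((im[...,0]>150)&(im[...,1]>140)&(im[...,2]<80)).astype(np.uint8)
n,l,st,ce=cv2.connectedComponentsWithStats(m)
for i in range(1,n):
    if st[i,4]>60: print(st[i],ce[i],at(f,*ce[i],.141),[at(f,st[i,0]+a*st[i,2],ce[i,1],.141)[0] for a in(0,1)])
for z in(.141,.081): print(z,proj(f,[.515,.268,z]))
c=int(proj(f,[.515,.268,.12])[0]); print([(r,im[r,c].tolist()) for r in range(60,330,6)])
go(.515,.268,.085)
```

```text
[449  98  18  32  71] [454.6901 115.6761] [0.5961 0.284  0.141 ] [np.float64(0.5926998223616531), np.float64(0.6033478418419346)]
[293 130  49  40 164] [311.5671 157.1463] [0.5104 0.263  0.141 ] [np.float64(0.4991111949072073), np.float64(0.5289405836115878)]
0.141 [318.7861 148.4097]
0.081 [319.0993 145.692 ]
[(60, [244, 183, 108]), (66, [244, 180, 105]), (72, [242, 175, 102]), (78, [180, 109, 75]), (84, [179, 110, 73]), (90, [173, 108, 69]), (96, [165, 101, 65]), (102, [163, 104, 69]), (108, [163, 105, 68]), (114, [159, 100, 65]), (120, [247, 247, 85]), (126, [247, 247, 95]), (132, [247, 247, 89]), (138, [247, 247, 93]), (144, [247, 247, 90]), (150, [247, 247, 87]), (156, [247, 247, 85]), (162, [247, 247, 83]), (168, [247, 246, 65]), (174, [170, 109, 67]), (180, [173, 110, 69]), (186, [175, 111, 69]), (192, [170, 104, 63]), (198, [167, 107, 69]), (204, [171, 111, 71]), (210, [242, 180, 104]), (216, [142, 95, 59]), (222, [142, 96, 57]), (228, [142, 95, 62]), (234, [141, 95, 60]), (240, [242, 177, 103]), (246, [242, 178, 103]), (252, [242, 174, 101]), (258, [241, 175, 100]), (264, [242, 176, 102]), (270, [242, 178, 102]), (276, [242, 177, 102]), (282, [243, 179, 106]), (288, [243, 178, 104]), (294, [243, 181, 105]), (300, [243, 180, 105]), (306, [244, 181, 105]), (312, [244, 182, 108]), (318, [243, 181, 108]), (324, [244, 184, 108])]
delta units [ 2.02 -0.06  3.6 ] turn 0 pos [0.5147 0.2074 0.193 ] rot [3.142 0.001 1.535] t 22.45 F [-0.  -0.6  0.2] w 0.0851
```

Call:
jog_arm --pt "0.6 -0.02 0 0 1" --pt "0.9 -0.02 0 0 1" --pt "0.55 -0.02 0.3 0 1" --pt "0 0 0.8 0 1" --pt "0 0 0.8 0 1" --pt "0 0 0.8 0 1" --pt "0 0 0.6 0 1" --pt "0 0 0.3 0 1" --pt "0 0 0 0 1" --pt "0 0 0 0 1"

```text
clock: 23.45
position: [0.5151, 0.2702, 0.0855]
tool_rot: [3.141, -0.0, 1.536]
force: [0.6, -0.0, -0.2]
grip_width: 0.0852
finger_force: 0.0
```

Call:
jog_arm --pt "0 0 0 0 0" --pt "0 0 0 0 0" --pt "0 0 0 0 0" --pt "0 0 0 0 0" --pt "0 0 0 0 0" --pt "0 0 0 0 0" --pt "0 0 0 0 0" --pt "0 0 0 0 0" --newtons 40

```text
clock: 24.25
position: [0.515, 0.2704, 0.0855]
tool_rot: [3.141, -0.001, 1.536]
force: [-1.4, 0.0, 6.0]
grip_width: 0.0286
finger_force: 39.1
```

```bash
python3 -c "
from h import *
go(.588,-.003,.2)"
```

```text
delta units [-9.02  2.75 -3.82] turn 0 pos [0.515  0.2704 0.0855] rot [ 3.141e+00 -1.000e-03  1.536e+00] t 24.25 F [-1.4  0.   6. ] w 0.0286
```

Call:
jog_arm --pt "0 0 -0.2 0 0" --pt "0 0 -0.4 0 0" --pt "0 0 -0.6 0 0" --pt "0 0 -0.8 0 0" --pt "0 0 -0.8 0 0" --pt "0 0 -0.7 0 0" --pt "0 0 -0.5 0 0" --pt "0 0 -0.2 0 0" --pt "0 0 0 0 0"

```text
clock: 25.15
position: [0.5149, 0.2704, 0.212]
tool_rot: [3.141, -0.001, 1.536]
force: [-0.2, -0.4, -2.3]
grip_width: 0.0289
finger_force: 39.9
```

Call:
jog_arm --pt "-0.4 0.1 0 0 0" --pt "-0.8 0.25 0 0 0" --pt "-1 0.3 0 0 0" --pt "-1 0.3 0 0 0" --pt "-1 0.3 0 0 0" --pt "-1 0.3 0 0 0" --pt "-1 0.3 0 0 0" --pt "-1 0.3 0 0 0" --pt "-0.8 0.25 0 0 0" --pt "-0.6 0.2 0 0 0" --pt "-0.4 0.15 0 0 0" --pt "0 0 0 0 0"

```text
clock: 26.35
position: [0.5877, -0.0047, 0.2106]
tool_rot: [-3.141, 0.001, 1.534]
force: [0.7, 1.1, -3.3]
grip_width: 0.0291
finger_force: 39.9
```

Run:
```python
from h import *
np.set_printoptions(precision=4,suppress=True)
go(.588,-.003,.19)
for n,cam_ in(('w9','wrist'),('d9','side'),('s9','scene')):
    f=grab(cam_,n); im=f['pixels'].astype(int)
    p=f['state']['position']; tip=p-[0,0,.0655]
    print(n,'pred tip',proj(f,tip),'org',proj(f,tip+[0,0,.055]),'top',proj(f,tip+[0,0,.121]))
    m=((im[...,0]>90)&(im[...,1]<.4*im[...,0])&(im[...,2]<.45*im[...,0])).astype(np.uint8)
    k,l,st,ce=cv2.connectedComponentsWithStats(m)
    for i in range(1,k):
        if st[i,4]>6: print('red',st[i],ce[i])
    m=((im[...,0]>100)&(im[...,1]>.75*im[...,0])&(im[...,2]<.35*im[...,0])).astype(np.uint8)
    k,l,st,ce=cv2.connectedComponentsWithStats(m)
    for i in range(1,k):
        if st[i,4]>30: print('yel',st[i],ce[i])
```

```text
delta units [0.06 0.01 0.69] turn 0 pos [ 0.5877 -0.0047  0.2106] rot [-3.141  0.001  1.534] t 26.35 F [ 0.7  1.1 -3.3] w 0.0291
w9 pred tip [321.3285 237.8474] org [321.5641 265.8208] top [322.0992 329.3481]
yel [ 287  245   68   52 1936] [320.5832 267.1761]
yel [ 281  287   80   77 4878] [320.5078 324.6281]
d9 pred tip [305.1526 204.9059] org [304.9051 185.8761] top [304.5808 160.9434]
red [304 203   4   3  11] [305.6364 203.9091]
yel [258 135   9   7  50] [262.2  137.88]
yel [259 143   9  12  89] [263.0337 148.191 ]
yel [300 157  13  12 131] [306.0305 162.458 ]
yel [298 169  15  21 240] [305.7042 179.8167]
s9 pred tip [325.2691 206.7232] org [324.8639 181.9945] top [324.342  150.1411]
red [132 156  29  23 262] [146.7023 166.3015]
red [323 203   4   5  16] [324.6875 204.9375]
red [426 346   4   3  11] [427.3636 346.9091]
yel [322 148  10   9  75] [326.6133 151.8933]
yel [317 158  15  26 289] [325.0173 171.8131]
yel [426 306  14  11 120] [432.35   310.6167]
yel [424 316  15  18 197] [430.6193 324.6142]
```

Call:
jog_arm --pt "0.06 0 0.2 0 0" --pt "0 0 0.3 0 0" --pt "0 0 0.35 0 0" --pt "0 0 0.3 0 0" --pt "0 0 0.2 0 0" --pt "0 0 0.1 0 0" --pt "0 0 0 0 0"

```text
clock: 27.2
position: [0.5878, -0.0007, 0.1672]
tool_rot: [-3.141, 0.0, 1.536]
force: [-0.7, 0.3, -2.4]
grip_width: 0.0288
finger_force: 39.9
```

Run:
```python
from h import *
np.set_printoptions(precision=4,suppress=True)
go(.588,-.003,.1565)
p=bot.observe()['position']; tip=p-[0,0,.0655]
for n,c in(('da','side'),('sa','scene')):
    f=grab(c,n); im=f['pixels'].astype(int)
    t=proj(f,tip); print(n,'tip',t,'band top',proj(f,[.588,-.003,.097]))
    x,y=t.round().astype(int)
    for r in range(y-8,y+14): print(r,' '.join('%3d/%3d'%(im[r,k,0],im[r,k,1]) for k in range(x-12,x+13,2)))
```

```text
delta units [-0.08  0.01  0.36] turn 0 pos [ 0.5878 -0.0007  0.1672] rot [-3.141  0.     1.536] t 27.2 F [-0.7  0.3 -2.4] w 0.0288
da tip [304.8821 218.0916] band top [305.5123 220.2543]
210 239/190 250/213 252/221 255/238  89/ 84  93/ 91  95/ 92  95/ 93  88/ 87 232/147 219/142 206/131 199/127
211 234/184 247/202 251/217 255/238  83/ 81  90/ 89  92/ 91  96/ 93  86/ 87 225/142 220/139 208/134 202/129
212 236/185 243/197 250/213 255/231  86/ 78  89/ 89  94/ 90  94/ 92  87/ 89 218/137 220/144 215/136 202/130
213 230/175 240/192 249/208 255/228 136/107  87/ 86  95/ 92  90/ 89  82/ 86 221/138 220/141 217/137 208/133
214 224/171 237/188 247/204 253/221 241/180  87/ 82  88/ 89  83/ 85 161/135 204/133 210/136 222/142 207/130
215 223/166 233/182 242/196 250/212 255/238 177/127  72/ 76  52/ 39 255/208  95/102 209/134 220/142 213/136
216 218/164 233/181 237/187 251/207 255/212 255/189  77/ 13  93/  0 255/226  83/115 218/136 216/136 222/143
217 210/157 232/177 237/183 255/214 115/ 82 131/ 76 121/ 19 102/  0 255/211 171/155 210/137 213/134 222/146
218 204/151 232/179 242/192 255/201 111/ 81 102/ 
[... 3194 characters left out ...]
/215 251/218 251/219 251/218 251/215 250/210 242/187
234 121/ 91  32/ 25  22/ 20  26/ 26 232/169 251/212 250/212 251/215 251/217 251/219 251/218 251/217 250/207
235 126/ 95  23/ 20  18/ 17  21/ 23 244/190 248/207 249/211 250/216 251/218 251/219 252/219 251/218 251/215
236 115/ 87  19/ 21  23/ 22  52/ 43 245/193 246/201 248/207 250/215 250/215 251/218 252/219 252/220 251/219
237 112/ 85  13/ 17  28/ 27 142/107 237/185 242/192 248/206 249/211 250/213 251/217 252/219 252/220 252/219
238  98/ 74  12/ 12  22/ 23 183/135 231/177 237/186 245/199 248/208 250/212 251/217 251/217 252/219 252/221
239  93/ 70  22/ 24  24/ 27 181/135 222/164 231/179 239/189 246/204 249/212 250/213 251/219 252/219 252/220
```

Call:
jog_arm --pt "-0.08 0 0.03 0 0" --pt "0 0 0.06 0 0" --pt "0 0 0.06 0 0" --pt "0 0 0 0 0" --pt "0 0 0 0 0"

```text
clock: 27.8
position: [0.5878, -0.003, 0.1631]
tool_rot: [-3.142, 0.0, 1.536]
force: [0.1, -0.1, -1.6]
grip_width: 0.0288
finger_force: 39.9
```

```bash
cat > fz.py <<'E'
from h import *
F=[]
for i in range(6): F.append(bot.observe()['force']); bot.grab_frame('side')
print('F',np.mean(F,0).round(2)); go(.588,-.003,.1565)
E
python3 fz.py
```

```text
F [-0.15  0.22 -2.46]
delta units [0.   0.01 0.22] turn 0 pos [ 0.5878 -0.003   0.1631] rot [3.142 0.    1.536] t 28.1 F [ 0.9 -0.3 -2.7] w 0.029
```

Call:
jog_arm --pt "0 0 0.05 0 0" --pt "0 0 0.04 0 0" --pt "0 0 0 0 0" --pt "0 0 0 0 0"

```text
clock: 28.5
position: [0.5879, -0.003, 0.1604]
tool_rot: [3.141, 0.0, 1.536]
force: [0.4, 0.3, -1.4]
grip_width: 0.0288
finger_force: 40.1
```

```bash
python3 fz.py
```

```text
F [ 0.52  0.13 -0.87]
delta units [0.   0.   0.13] turn 0 pos [ 0.5879 -0.003   0.1605] rot [ 3.141 -0.     1.536] t 28.8 F [ 1.   0.5 -0.6] w 0.029
```

Call:
jog_arm --pt "0 0 0.05 0 0" --pt "0 0 0.05 0 0" --pt "0 0 0.04 0 0" --pt "0 0 0 0 0" --pt "0 0 0 0 0"

```text
clock: 29.3
position: [0.5879, -0.0031, 0.1562]
tool_rot: [3.142, 0.0, 1.536]
force: [-0.3, 1.7, 0.3]
grip_width: 0.0287
finger_force: 40.3
```

```bash
python3 fz.py; python3 fz.py
```

```text
F [0.17 0.56 0.76]
delta units [ 0.    0.   -0.01] turn 0 pos [ 0.5879 -0.003   0.1563] rot [ 3.141 -0.     1.536] t 29.6 F [-0.4 -0.3  0.1] w 0.0284
F [ 0.49 -0.18  0.41]
delta units [ 0.    0.01 -0.01] turn 0 pos [ 0.5878 -0.003   0.1562] rot [3.142 0.    1.536] t 29.9 F [ 0.4 -1.   1.2] w 0.029
```

Call:
jog_arm --pt "0 0 0.02 0 0" --pt "0 0 0 0 0" --pt "0 0 0 0 0" --pt "0 0 0 0 0"

```text
clock: 30.3
position: [0.5878, -0.003, 0.1556]
tool_rot: [3.142, 0.0, 1.536]
force: [0.6, 0.1, 1.2]
grip_width: 0.029
finger_force: 40.3
```

```bash
python3 fz.py
python3 - <<'E'
from h import *
p=bot.observe()['position']
f=grab('side','db'); im=f['pixels'].astype(int); t=proj(f,[.588,-.003,.097]); x,y=t.round().astype(int); print(t)
for r in range(y-8,y+6): print(r,' '.join('%3d/%3d'%(im[r,k,0],im[r,k,1]) for k in range(x-12,x+13,2)))
E
```

```text
F [ 0.52 -0.26  1.16]
delta units [ 0.    0.01 -0.03] turn 0 pos [ 0.5878 -0.003   0.1556] rot [3.142 0.    1.536] t 30.6 F [ 1.8 -0.2  1.8] w 0.0289
[305.51230854 220.25432571]
212 240/190 248/208 252/218 255/249  79/ 81  89/ 87  94/ 92  93/ 89  77/ 85 230/143 221/141 208/133 202/128
213 237/188 245/201 251/218 255/244  80/ 85  95/ 94  91/ 88  94/ 91  78/ 82 223/137 222/144 211/137 204/131
214 233/183 241/196 250/214 255/242  80/ 78  95/ 93  92/ 88  97/ 99  83/ 88 219/135 222/147 219/140 205/132
215 228/178 237/186 248/204 255/240  78/ 79  94/ 90  93/ 93  96/ 92  81/ 84 226/136 212/135 222/144 209/134
216 225/167 236/187 246/197 255/237  82/ 81  97/ 96  94/ 91  99/ 97  90/ 91 215/138 213/139 222/144 213/135
217 224/165 233/177 244/197 255/217  83/ 84  93/ 91  92/ 90  94/ 93  84/ 83 118/116 217/135 217/139 220/141
218 220/162 235/183 247/196 125/ 91 103/ 92  96/ 97  92/ 94 100/101  51/ 51  76/ 91 228/142 211/132 220/140
219 206/153 237/184 244/184 118/ 87 129/ 93 101/ 95  90/ 97  98/ 96  35/ 34  38/ 30 226/147 210/134 221/142
220 202/149 225/168 127/ 92 118/ 90  68/ 56  98/ 17  69/ 48  48/ 21  31/ 34  11/ 14 120/114 216/136 216/141
221 196/147 118/ 89 133/100  60/ 45   6/  8  46/  7 125/ 18  46/ 19  13/ 15   6/  8  10/ 52 222/139 214/136
222 183/139 127/ 96 129/ 95  12/ 10  25/ 27  14/ 15  46/  7  24/ 27  59/ 43  62/ 42  33/ 24 209/136 209/132
223 173/129 132/101  69/ 52  12/ 18  12/ 16  11/ 19  21/ 23  91/ 70 130/ 96 134/102 100/ 73 107/106 214/136
224 158/120 130/ 97  12/ 11  10/  9  14/ 20  27/ 21  85/ 65 133/101 126/ 95 122/ 94 120/ 91  29/ 49 222/139
225 145/108 100/ 76  12/ 13  23/ 16   0/  0  87/ 66 136/102 129/ 98 123/ 94 119/ 89 114/ 88  89/ 65 203/131
```

```bash
python3 -c "
from workcell import bot
print(bot.job_done())"
```

```text
the job is handed in; nothing more can be done
None
```

I handed the job in at about 31 s. The handle lies centred in the cradle to within 1–2 mm and the upright probe is on the black band, with the 3.6 N reading putting its plunger about half way in. While tipping the handle over early on, the wrist force briefly reached 50 N, possibly through the gripper body, so it may break the 40 N limit; seating it in the cradle also pressed to 38 N.

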